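# Switch on the recorder inside a packed crate with a hook

## Task

The crate is packed, and the recorder on the inside of its wall nearest you still has to be switched on. Take the bent steel hook by its wooden handle from the tool tote, reach over that wall and use the hook, not the gripper, to push the recorder's toggle lever all the way across to its other side. Then lay the hook back in the two notches of the tote, bent end hanging down, and leave the jar in the crate undisturbed.

Things in the scene. Friction and masses are not known exactly. Their poses are not given: they have to be found in the camera images.
- hook_grip (a point): centre of the handle of the loose hook (150 g; balances 23 mm ahead of here). Flat-sided wood, 18 wide (y), 24 high (z), from x = -85 to 50; 14 mm steel cap behind, 12 mm ferrule ahead. x runs along handle and rod to the bend, z is up as it lies. The 6 mm dia. rod runs on to x = 185, where it bends square, and the bent leg goes along -z. It lies level across the tote's two notches.
- hook_tip (a point): round tip of the hook's bent leg, at x = 185, y = 0, z = -69 mm from hook_grip, axes as hook_grip's. The leg hangs free beyond the tote's far end board.
- tote_rest (a point): where the handle's centre lies when the hook is home in the tote, 135 mm above the table; axes as the hook's when home (x towards the bend, z up). The tote is a fixed dark wooden tray, 200 x 130 mm, sides 57 high, with end boards 152 high and 15 thick. It stands left or right of the crate; an archive box of about its size stands on the other side.
- rear_notch (a point): middle of the floor of the notch in the tote's rear end board (the one nearer the robot): 36 mm wide, open at the top, carries the handle's flat bottom; at x = -55, z = -12 mm from tote_rest.
- front_notch (a point): middle of the floor of the notch in the tote's far end board: 30 mm wide, open at the top, carries the rod; at x = +130, z = -3 mm from tote_rest.
- wall_rim (a point): middle of the top inner edge of the crate wall nearest the robot, 170 mm above the table. x points level into the crate, square to the wall; y left along the wall; z up. Wall with outer batten: x = -36 to 0. The fixed crate is open on top, 320 x 320, its floor at z = -140. Behind the wall is a free well, x 0 to 115, y -90 to 90, between foam pads; beyond it, foam to z = -90 holds the jar.
- recorder (a point): centre of the recorder's light grey case (100 wide, 58 high, 24 mm deep), screwed to the inside of the near wall, 12 mm off it; 108 mm below wall_rim. Axes as wall_rim's.
- toggle_pivot (a point): pivot of the toggle lever, in the middle of the recorder's face; at x = 26, y = 0, z = -108 mm from wall_rim. Axes as wall_rim's.
- toggle_tip (a point): outer end of the steel toggle lever, a bat 42 mm long, 6 thick at its pivot and 9 at its end, which stands out level into the crate from the recorder's face.
- toggle (a joint): angle of the toggle lever, rad: 0 = off, leaning 30 degrees to +y of wall_rim (left, seen from the robot); 1.047 = on, leaning 30 degrees to -y, against its stop. It swings level about a vertical axis with about 1 N of friction at mid-length, and stays where it is left.
- jar_center (a point): centre, half-way up, of the loose terracotta jar (112 mm high, 86 across, 0.55 kg) standing in the foam in the far half of the crate; z up.

How it is judged:
On the way, in this order (a step that is already met when the one before it is completed fails the run):
1. the hook pushes on the toggle lever, still on its way (contact force between hook and toggle above 0.1 N and value of joint toggle below 0.85 rad).
2. the toggle is fully across (value of joint toggle above 0.92 rad), for 0.2 s.
At the end, for the whole second after the job is handed in: The toggle is fully across (joint above 0.92 of 1.047), the hook lies still in both notches of the tote (handle centre within 30 mm of tote_rest along the table and 12 mm in height, in line within 0.12 rad, bent leg hanging down within 0.25 rad), and the jar is within 12 mm of where it stood (value of joint toggle above 0.92 rad and horizontal distance between hook_grip and tote_rest below 0.03 m and z of hook_grip in the frame of tote_rest between -0.012 and 0.012 m and angle between the x axis of hook_grip and the x axis of tote_rest, either way round below 0.12 rad and angle between hook_grip's own z axis and vertical below 0.25 rad and linear speed of hook below 0.02 m/s and distance of jar_center from where it was at the start of the episode below 0.012 m); the robot touches nothing.
It fails at once if the gripper or arm touches the toggle lever itself (contact force between any of the fingers, the arm and toggle above 0.2 N).
It fails at once if the jar is shifted or tipped (distance of jar_center from where it was at the start of the episode above 0.012 m or angle between jar_center's own z axis and vertical above 0.15 rad).
It also fails if it takes over 64 s, if anything falls off the work surface, if the arm or the gripper's body presses on something with over 40 N, if the wrist force passes 120 N, or if a joint passes its speed limit or range.

## Robot

A 6-joint arm with a two-finger parallel gripper is mounted at the origin on the work surface. World frame = base frame: x ahead of the robot, y to its left, z up, the work surface at z = 0. Lengths are in m, angles in rad, forces in N, time in s.
With the tool pointing down it reaches from about 0.35 to 0.85 m from the base axis. Payload 8.1 kg.
Tool frame: the origin (TCP) lies at the very end of the fingers, on their centre line; the grasp point (between the pads) lies 19 mm behind it; z points along the fingers, y is the direction in which the jaws open and shut (so a half turn about z gives the same grasp; the last joint's range is limited). The gripper opens to 85 mm and grips with 20 to 120 N. Pads are 22 mm wide; open, the fingers measure 114 mm over their backs; the gripper's body (76 mm by 85 mm) begins 54 mm behind the grasp point. The pads swing forward as they close: fully open they stand 13 mm farther back than shut.
Start: joints at [1.199, 0.13, 1.488, -0, 1.523, -0.085], TCP at [0.17, 0.576, 0.231] pointing down, gripper open.
Joint ranges: [-2.96, 2.96], [-0.89, 2.26], [0.02, 2.5], [-1.34, 4.48], [0, 2.73], [-2.66, 2.66]. Speed limits (rad/s): [2.39, 2.39, 2.79, 3.14, 3.14, 3.14].

## Interface

Orientations are given as a rotation vector (axis times angle).
In Python, from cell import env, imaging, order, search_frame, outline_of, mark_of gives the robot as it stands. The module is installed in compiled form; this text tells all that it offers.
- The arm moves only by the shell command python3 -m handwheel 'ROWS' [FORCE]. ROWS is text: rows parted by semicolons, each of 7 numbers parted by spaces: the opening, from 0 (shut) to 1 (fully open), then the shift along the tool's x, y, z in mm, then the turn, a rotation vector about the tool's x, y, z in units of 10 degrees (1.0 is 10 degrees). A call has 1 to 20 rows; each row is the pose to reach, as a shift and turn from the pose commanded when the call began, along the tool's axes at that moment; what a row does not reach only later rows make up. A row lasts 1/8 s, in which the tool goes at most 62.5 mm and 10.7 degrees, less where a joint would pass 70% of its speed; a pose out of reach is approached as far as the arm can. A call with a gripper value outside its range is refused whole. The fingers move at their own pace and stop on an object; FORCE is the grip in N (left out, the last holds). Time passes only in rows, so rows that repeat a pose let the fingers close. It gives the time, the measured TCP pose, the force and the opening at its end, in the units of the state.
- env.sense(): the state, without advancing time (a new reading comes with each control period).
- imaging.get_image(name): name is "side" or "top"; returns a dict with "color" (400x640x3 uint8, red, green, blue), "camera_matrix" (3x3 intrinsics, pixels), "dist" ([k1, k2, p1, p2, k3] as OpenCV has them; the pictures are not rectified), "T" (4x4, takes a point from camera to world coordinates). Camera axes: x right, y up, looking along -z (the intrinsics and any distortion apply to the point x, -y, -z); pixel columns grow to the right and rows downward; lengths in m; the calibration is good to about 2 mm. A picture is of the moment at which its call begins. There is no depth.
- order.sign_off(): hands the job in, once; it reports no verdict.
Trained networks look in a picture, given as the dict that the camera call returned (one of the last four; its "shot" number tells which), for a name from the list of things; names that differ only in an ending like _2 or _b are one class to them, and where a whole thing is asked for, a point or a joint stands for the part that bears it (a point fixed in the world has none). Each returns a list of dicts, best first, with "conf" (0 to 1); they miss things now and then, are a little off and sometimes report something else, mostly with a low value. They report only what shows in the picture. A call takes as long as a camera call.
- search_frame(picture, target): "point" ([x, y, z] in m, in world coordinates, good to about 4 mm: the middle of the surface that is visible of it).
- outline_of(picture, target): "mask" (400x640 bool, what is visible of it).
- mark_of(picture, target): "point" ([x, y, z] in m, in world coordinates, good to about 4 mm: a listed point, or the origin of a listed thing).
The state is a dict: "time": time; "joint_pos": joint angles; "joint_vel": joint speeds; "effort": joint torques, N m; "position": TCP position; "ee_rot": TCP orientation; "ft_force": force on the tool from outside, world axes, zero at the start; "moment": the same for the moment, N m; "grip_width": finger opening in m.
Only numpy, scipy, OpenCV 4.12 (cv2) and the standard library are available. Lean on these libraries where they do the work, as an engineer would, in place of code of your own. Each camera call takes 0.05 s, during which the arm holds its last target. There are 200 camera calls.

## Working session

There is one attempt and no reset: what is moved stays moved. The work goes in short steps, Python scripts to look and compute and a shell command to move; the robot and the scene stay as the last step left them, time stands still between calls to the robot, and variables do not carry over. Pictures are saved under pics/ and viewed, about 8 in all and at most 12, crops included, and the job is handed in when it is done.

```bash
mkdir -p pics; cat > h.py <<'E'
import numpy as np, cv2
from cell import env, imaging, order, search_frame, outline_of, mark_of
from scipy.spatial.transform import Rotation as R
def proj(im,P):
    T=np.array(im["T"]);p=(np.atleast_2d(P)-T[:3,3])@T[:3,:3]
    p=p*[1,-1,-1]
    return cv2.projectPoints(p.reshape(-1,1,3),np.zeros(3),np.zeros(3),np.array(im["camera_matrix"]),np.array(im["dist"],float))[0].reshape(-1,2)
def ray(im,uv):
    u=cv2.undistortPoints(np.array(uv,float).reshape(-1,1,2),np.array(im["camera_matrix"]),np.array(im["dist"],float)).reshape(-1,2)
    d=np.c_[u[:,0],-u[:,1],-np.ones(len(u))]@np.array(im["T"])[:3,:3].T
    return np.array(im["T"])[:3,3],d
def onz(im,uv,z):
    o,d=ray(im,uv);return o+d*((z-o[2])/d[:,2:3])
def save(im,n,box=None,s=1):
    c=im["color"][:,:,::-1]
    if box: c=c[box[1]:box[3],box[0]:box[2]]
    cv2.imwrite("pics/"+n,cv2.resize(c,None,fx=s,fy=s,interpolation=cv2.INTER_CUBIC))
def local(p,st=None):
    st=st or env.sense();return R.from_rotvec(st["ee_rot"]).inv().apply(np.array(p)-st["position"])*1000
E
python3 - <<'E'
from h import *
st=env.sense();print(st["position"],R.from_rotvec(st["ee_rot"]).as_matrix().round(3),st["grip_width"])
for n in("side","top"):
    im=imaging.get_image(n);save(im,n+"0.png")
    print(n,np.array(im["T"]).round(3).tolist(),im["camera_matrix"])
    for t in["hook_grip","hook_tip","tote_rest","rear_notch","front_notch","wall_rim","recorder","toggle_pivot","toggle_tip","jar_center"]:
        for r in mark_of(im,t)[:2]:print(t,np.round(r["point"],4),round(r["conf"],2),proj(im,r["point"])[0].round())
E
```

```text
[0.16952355 0.57497531 0.23025447] [[-0.959  0.283 -0.001]
 [ 0.283  0.959 -0.002]
 [ 0.    -0.002 -1.   ]] 0.08571473642643897
side [[0.926, 0.246, -0.287, 0.303], [-0.378, 0.604, -0.702, -0.638], [0.0, 0.758, 0.652, 0.752], [0.0, 0.0, 0.0, 1.0]] [[369.86854902   0.         321.60302394]
 [  0.         369.86854902 198.41779249]
 [  0.           0.           1.        ]]
hook_grip [0.4803 0.3568 0.1357] 0.81 [254. 142.]
hook_tip [0.6599 0.3531 0.0683] 0.86 [308. 149.]
rear_notch [0.4206 0.354  0.1239] 0.67 [236. 150.]
rear_notch [0.5849 0.0493 0.1703] 0.64 [322. 182.]
front_notch [0.5836 0.0508 0.1709] 0.72 [321. 181.]
front_notch [0.606  0.0448 0.0606] 0.61 [330. 212.]
wall_rim [0.5825 0.0497 0.171 ] 0.89 [321. 182.]
recorder [0.5953 0.0453 0.0612] 0.89 [326. 213.]
recorder [0.4192 0.3543 0.1262] 0.42 [235. 149.]
toggle_pivot [0.6068 0.0446 0.0604] 0.63 [330. 212.]
toggle_tip [0.6506 0.0542 0.0614] 0.46 [343. 206.]
jar_center [0.7834 0.0173 0.0831] 0.9 [392. 196.]
top [[0.017, 0.994, -0.107, 0.465], [-1.0, 0.016, -0.015, -0.008], [-0.013, 0.107, 0.994, 1.177], [0.0, 0.0, 0.0, 1.0]] [[375.92237629   0.         320.63263268]
 [  0.         375.92237629 201.05445605]
 [  0.           0.           1.        ]]
hook_grip [0.4804 0.3528 0.1325] 0.9 [197. 233.]
hook_tip [0.6649 0.3579 0.0682] 0.78 [206. 173.]
tote_rest [0.474  0.3525 0.1355] 0.77 [197. 236.]
tote_rest [0.4174 0.353  0.1224] 0.52 [197. 256.]
rear_notch [0.4148 0.3527 0.1183] 0.75 [198. 257.]
rear_notch [0.6504 0.0543 0.062 ] 0.41 [306. 179.]
front_notch [0.607  0.3549 0.1308] 0.69 [199. 189.]
wall_rim [0.5802 0.0529 0.1723] 0.63 [304. 198.]
recorder [0.5931 0.0461 0.0632] 0.62 [308. 198.]
recorder [0.4722 0.3536 0.1346] 0.27 [196. 236.]
toggle_pivot [0.6077 0.0455 0.0625] 0.78 [308. 193.]
toggle_tip [0.6507 0.0513 0.0625] 0.39 [307. 179.]
jar_center [0.7814 0.0172 0.0877] 0.7 [319. 135.]
```

View pics/side0.png

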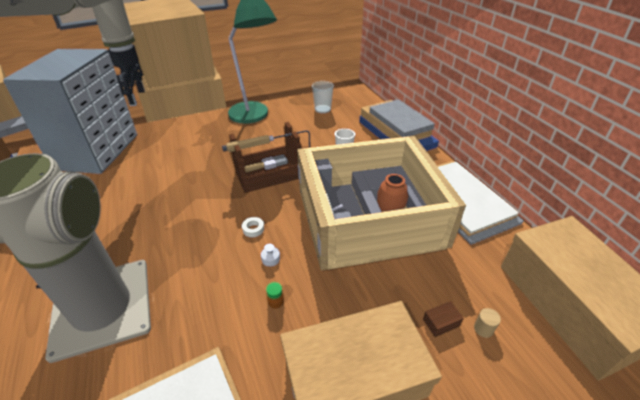

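View pics/top0.png

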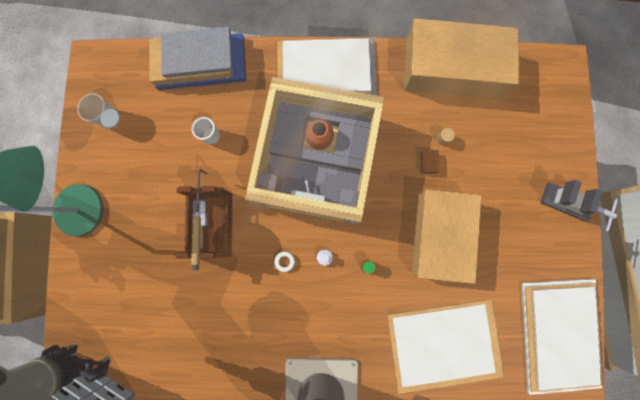

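The side view shows the tote at left (~(265,155)) with the hook across it. The crate is at ~(380,190), with the jar at (393,190). In the top view the hook runs from (195,268) to (199,158), the crate is yawed about -9°, and the recorder is at (308,195). Next I'll refine the two yaws.

```bash
python3 - <<'E'
from h import *
im=imaging.get_image("top")
m=outline_of(im,"hook_grip")[0]["mask"];v,u=np.nonzero(m)
P=onz(im,np.c_[u,v],0.14)
c=P[:,:2].mean(0);w,V=np.linalg.eigh(np.cov((P[:,:2]-c).T));d=V[:,1];print("hook yaw",np.degrees(np.arctan(d[1]/d[0])),c,P[:,0].min(),P[:,0].max())
save(im,"c1.png",(230,70,400,230),4)
W=np.mean([mark_of(im,"wall_rim")[0]["point"] for im in[im]],0);print(W)
# overlays candidate rim for yaw
wr=np.array([.5815,.051,.17])
for yaw in(-7,-9,-11):
    r=R.from_euler("z",yaw,degrees=True)
    print(yaw,proj(im,wr+r.apply([[0,.14,0],[0,-.14,0],[.28,.14,0],[.28,-.14,0]])).round(1).tolist())
E
```

```text
hook yaw 0.08205843246212682 [0.48566731 0.35309215] 0.37923686954369024 0.6596804796067072
[0.5852 0.0523 0.1694]
-7 [[253.5, 190.7], [355.9, 204.9], [269.6, 92.9], [368.7, 105.7]]
-9 [[253.8, 189.0], [355.6, 206.7], [273.3, 91.7], [371.9, 107.9]]
-11 [[254.2, 187.2], [355.3, 208.4], [277.0, 90.7], [375.1, 110.2]]
```

View pics/c1.png

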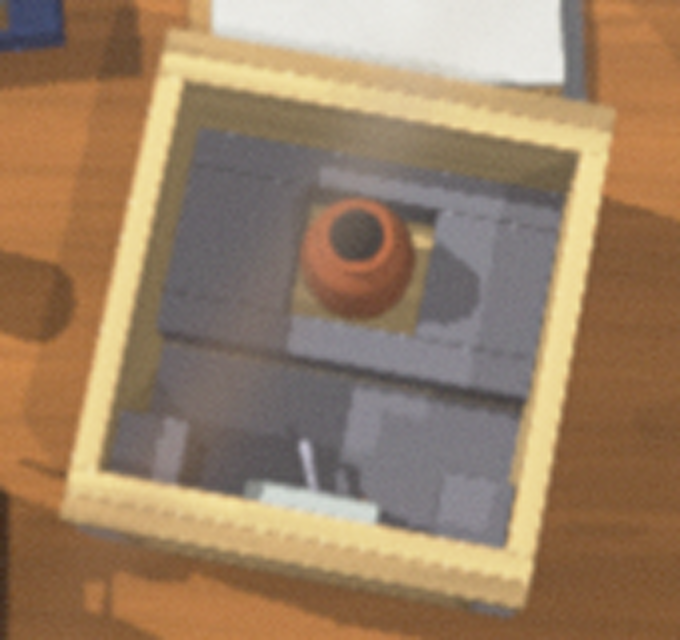

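The near inner rim runs from crop (105,470) to (505,548), so crate yaw is about -9.5°. The lever leans left at crop (305,440). Moving above the handle.

```bash
python3 -m handwheel '1 -358 -125 -10 0 0 -1.65;1 -358 -125 -10 0 0 -1.65;1 -358 -125 -10 0 0 -1.65;1 -358 -125 -10 0 0 -1.65;1 -358 -125 -10 0 0 -1.65;1 -358 -125 -10 0 0 -1.65;1 -358 -125 -10 0 0 -1.65;1 -358 -125 -10 0 0 -1.65;1 -358 -125 -10 0 0 -1.65;1 -358 -125 -10 0 0 -1.65'
python3 - <<'E'
from h import *
st=env.sense();print(st["position"],R.from_rotvec(st["ee_rot"]).as_matrix().round(3).tolist(),local([.477,.3535,.116]),st["time"],st["joint_pos"])
im=imaging.get_image("side");save(im,"s1.png",(180,80,400,260),3.5)
E
```

```text
time: 2.5
position: [0.4766, 0.3554, 0.2413]
ee_rot: [0.005, -3.141, -0.0]
ft_force: [0.6, 0.1, 0.9]
grip_width: 0.0855
[0.47664344 0.35543901 0.24134266] [[-1.0, -0.003, -0.0], [-0.003, 1.0, 0.0], [0.0, 0.0, -1.0]] [ -0.36331833  -1.96336255 125.34226071] 2.5 [ 5.54403008e-01  1.11697900e-01  1.49016040e+00  2.12140723e-04
  1.53972556e+00 -1.01960903e+00]
```

View pics/s1.png

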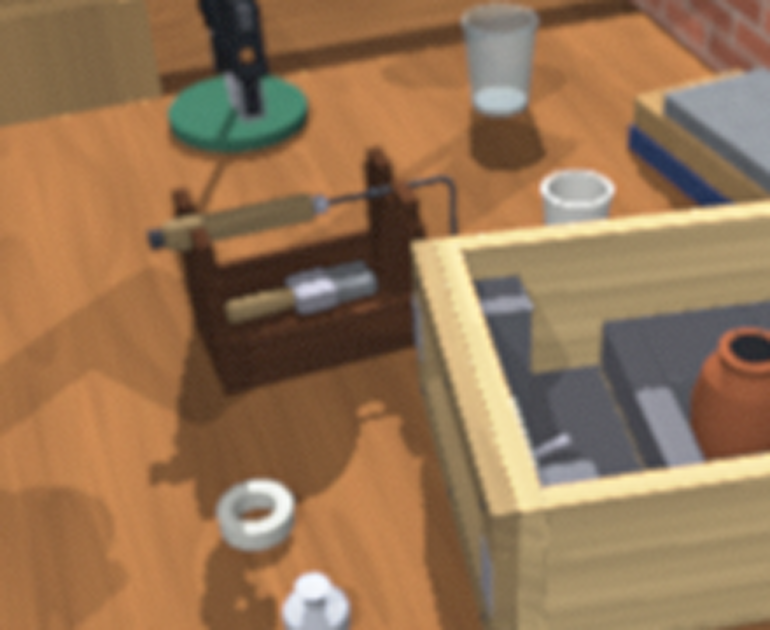

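The side view shows the open gripper above the handle (crop (240,60)), with the hook level in both notches (crop (190,220) and (385,185)). Descend and grip.

```bash
python3 -m handwheel '1 0 -2 50 0 0 0;1 0 -2 100 0 0 0;1 0 -2 124 0 0 0;1 0 -2 124 0 0 0;1 0 -2 124 0 0 0;0 0 -2 124 0 0 0;0 0 -2 124 0 0 0;0 0 -2 124 0 0 0;0 0 -2 124 0 0 0;0 0 -2 124 0 0 0;0 0 -2 124 0 0 0;0 0 -2 124 0 0 0;0 0 -2 124 0 0 0' 80
```

```text
time: 4.18
position: [0.4781, 0.3525, 0.1179]
ee_rot: [-0.002, 3.141, 0.001]
ft_force: [-0.1, -0.8, 5.4]
grip_width: 0.0167
```

```bash
python3 -m handwheel '0 0 0 -20 0 0 0;0 0 0 -60 0 0 0;0 0 0 -110 0 0 0;0 0 0 -160 0 0 0;0 0 0 -160 0 0 0;0 0 0 -160 0 0 0'
python3 - <<'E'
from h import *
st=env.sense();p=np.array(st["position"]);print(p,st["ft_force"],st["grip_width"],st["joint_pos"])
for n in("side","top"):
    im=imaging.get_image(n)
    for t in["hook_grip","hook_tip"]:
        for r in mark_of(im,t)[:1]:print(n,t,np.round(r["point"],4),r["conf"],np.round(np.array(r["point"])-p,4))
    if n=="side":save(im,"s2.png",(180,40,400,200),3.5)
# plan: tip over the crate
Rc=R.from_euler("z",-9.5,degrees=True);wr=np.array([.583,.049,.17])
Rt0=R.from_rotvec(st["ee_rot"])
hk=R.from_matrix(np.c_[[-1,0,0],[0,1,0],[0,0,-1]].T) # tool axes in hook axes
off=np.array([0,0,-.021])   # TCP in hook frame (approx)
for nm,tip,th in[("above",(.05,.045,-.02),45),("in",(.05,.045,-.112),45),("push",(.05,-.03,-.112),45)]:
    Rh=Rc*R.from_euler("y",th,degrees=True)
    tw=wr+Rc.apply(tip);g=tw-Rh.apply([.185,0,-.069]);T=g+Rh.apply(off)
    Rt=Rh*hk;rel=Rt0.inv()*Rt
    print(nm,"tip",tw.round(4),"tcp",T.round(4),"local",local(T,st).round(1),"turn",np.degrees(rel.as_rotvec())/10)
E
```

```text
time: 4.92
position: [0.4775, 0.3522, 0.2772]
ee_rot: [0.002, -3.141, 0.0]
ft_force: [0.2, 0.7, -2.3]
grip_width: 0.0169
[0.4774655  0.35218297 0.2771851 ] [ 0.22463591  0.74033258 -2.25740272] 0.016873188945871313 [ 5.49112109e-01  9.80178028e-02  1.44002300e+00  1.19115646e-05
  1.60397302e+00 -1.02282780e+00]
side hook_grip [0.4825 0.3534 0.2968] 0.85 [0.005  0.0012 0.0196]
side hook_tip [0.6582 0.3512 0.2264] 0.92 [ 0.1807 -0.001  -0.0508]
top hook_grip [0.478  0.3489 0.2933] 0.63 [ 0.0005 -0.0033  0.0161]
top hook_tip [0.6639 0.3552 0.2238] 0.66 [ 0.1864  0.003  -0.0534]
above tip [0.6397 0.0851 0.15  ] tcp [0.5442 0.1011 0.3148] local [ -66.4 -251.1  -37.5] turn [-0.37691078  4.48733346  0.906267  ]
in tip [0.6397 0.0851 0.058 ] tcp [0.5442 0.1011 0.2228] local [ -66.5 -251.1   54.5] turn [-0.37691078  4.48733346  0.906267  ]
push tip [0.6274 0.0112 0.058 ] tcp [0.5318 0.0271 0.2228] local [ -54.  -325.1   54.5] turn [-0.37691078  4.48733346  0.906267  ]
```

View pics/s2.png

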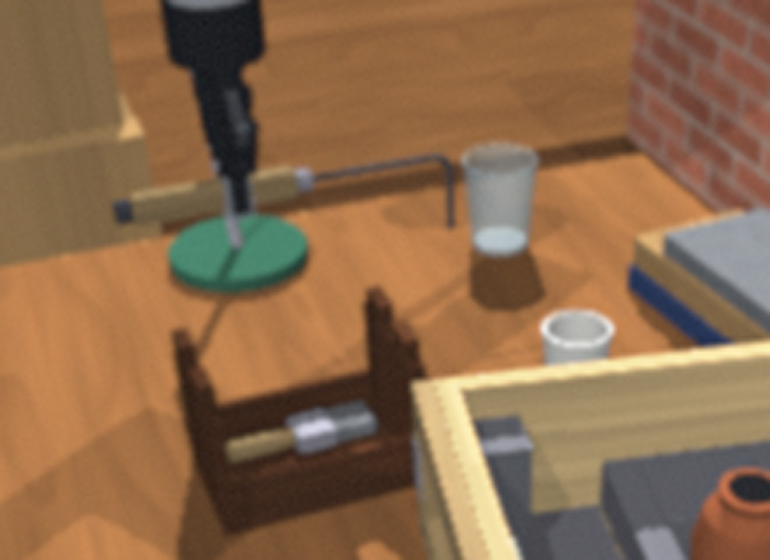

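The side view confirms the hook is held level and clear of the tote, with the leg hanging at crop (450,195). Move high over the crate and tilt nose-down 45°.

```bash
python3 -m handwheel '0 0 0 -60 0 0 0;0 0 0 -120 0 1 0.2;0 -20 -40 -140 -0.1 2 0.4;0 -30 -80 -140 -0.2 3 0.6;0 -45 -130 -140 -0.3 4 0.8;0 -55 -180 -130 -0.38 4.49 0.91;0 -66 -230 -125 -0.38 4.49 0.91;0 -66 -251 -125 -0.38 4.49 0.91;0 -66 -251 -125 -0.38 4.49 0.91;0 -66 -251 -125 -0.38 4.49 0.91;0 -66 -251 -125 -0.38 4.49 0.91;0 -66 -251 -125 -0.38 4.49 0.91'
cat > chk.py <<'E'
from h import *
Rc=R.from_euler("z",-9.5,degrees=True);wr=np.array([.583,.049,.17])
hk=R.from_matrix(np.c_[[-1,0,0],[0,1,0],[0,0,-1]].T)
def chk(names=("hook_tip","toggle_tip","toggle_pivot","jar_center")):
    st=env.sense();p=np.array(st["position"]);Rh=R.from_rotvec(st["ee_rot"])*hk.inv()
    tip=p+Rh.apply([.185,0,-.069+.018])
    print("t",st["time"],"ft",np.round(st["ft_force"],1),"gw",st["grip_width"],"tip kin",tip.round(4),"in rim",(Rc.inv().apply(tip-wr)*1000).round(1),"eul",Rh.as_euler("ZYX",degrees=True).round(1))
    ims={}
    for n in("side","top"):
        im=ims[n]=imaging.get_image(n)
        for t in names:
            for r in mark_of(im,t)[:1]:print(n,t,np.round(r["point"],4),round(r["conf"],2),(Rc.inv().apply(np.array(r["point"])-wr)*1000).round(1))
    return st,Rh,ims
def tol(st,d): return R.from_rotvec(st["ee_rot"]).inv().apply(Rc.apply(d)).round(1)
E
python3 - <<'E'
from chk import *
st,Rh,ims=chk()
print(st["joint_pos"]);save(ims["side"],"s3.png",(200,20,440,260),2.5)
for d in[(100,0,0),(0,100,0),(0,0,-100)]:print(d,tol(st,d))
E
```

```text
time: 6.72
position: [0.5439, 0.1024, 0.4024]
ee_rot: [-0.194, -2.35, -0.081]
ft_force: [0.4, -0.8, -1.1]
grip_width: 0.0165
t 6.725 ft [ 0.4 -0.8 -1.1] gw 0.01652582123769385 tip kin [0.6374 0.0869 0.2356] in rim [47.4 46.4 65.6] eul [-9.4 45.   0. ]
side hook_tip [0.6362 0.0839 0.2351] 0.69 [46.7 43.2 65.1]
side toggle_tip [0.6505 0.0563 0.0614] 0.58 [  65.4   18.3 -108.6]
side toggle_pivot [0.608  0.0468 0.0616] 0.71 [  25.     2.  -108.4]
side jar_center [0.7849 0.0212 0.084 ] 0.79 [203.7   5.9 -86. ]
top toggle_pivot [0.6086 0.0415 0.0604] 0.94 [  26.5   -3.2 -109.6]
[ 0.01087235  0.7298203   0.60904448  0.23074169  2.56793758 -1.25136857]
(100, 0, 0) [-70.7  -0.1 -70.7]
(0, 100, 0) [ -0.1 100.   -0. ]
(0, 0, -100) [-70.7  -0.1  70.7]
```

View pics/s3.png

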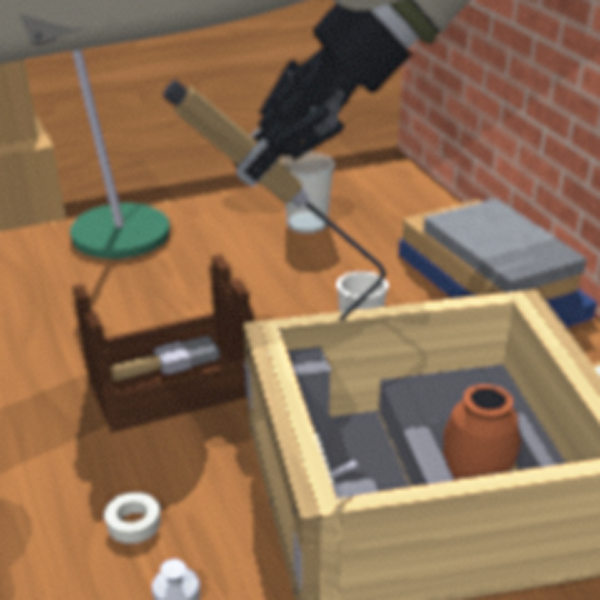

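The hook is tilted 45° with its tip at crop (345,318), and kinematics and vision agree within ~3 mm. Lower it into the well, left of the lever.

```bash
python3 -m handwheel '0 -30 0 28 0 0 0;0 -60 0 56 0 0 0;0 -90 0 85 0 0 0;0 -110 0 106 0 0 0;0 -129 0 125 0 0 0;0 -129 0 125 0 0 0;0 -129 0 125 0 0 0;0 -129 0 125 0 0 0'
python3 - <<'E'
from chk import *
st,Rh,ims=chk()
print(st["joint_pos"]);save(ims["side"],"s4.png",(250,90,400,240),4)
E
```

```text
time: 8.22
position: [0.5475, 0.1011, 0.2244]
ee_rot: [-0.196, -2.352, -0.082]
ft_force: [-0.1, 0.6, -1.5]
grip_width: 0.0167
t 8.225 ft [-0.1  0.6 -1.5] gw 0.016740030935846348 tip kin [0.6414 0.0854 0.0578] in rim [  51.6   45.6 -112.2] eul [-9.5 44.8  0.1]
side hook_tip [0.6397 0.0849 0.057 ] 0.57 [  50.    44.8 -113. ]
side toggle_tip [0.6478 0.056  0.0615] 0.41 [  62.8   17.6 -108.5]
side toggle_pivot [0.6049 0.0427 0.0597] 0.64 [  22.6   -2.6 -110.3]
side jar_center [0.7816 0.0213 0.0873] 0.62 [200.4   5.5 -82.7]
[ 0.00867257  0.76020058  0.88489972  0.16157224  2.26496688 -1.3427792 ]
```

View pics/s4.png

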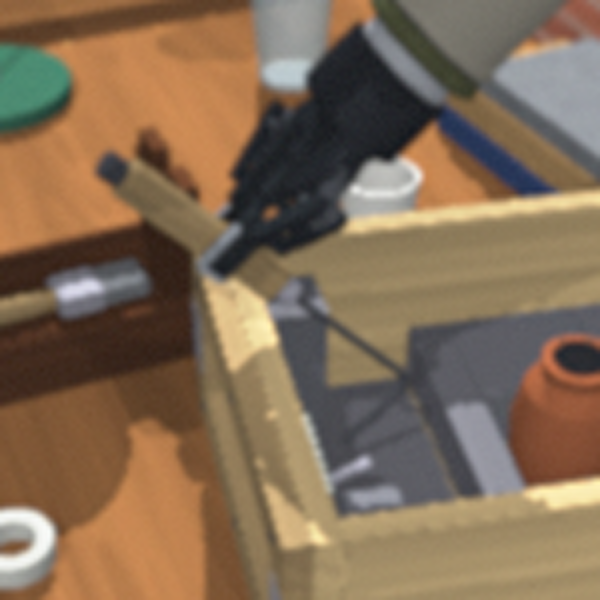

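The leg stands left of the lever: tip near crop (350,435), lever at (350,468). Go 4 mm deeper and push slowly to -y.

```bash
python3 -m handwheel '0 -3 0 3 0 0 0;0 -3 -10 3 0 0 0;0 -3 -16 3 0 0 0;0 -3 -21 3 0 0 0;0 -3 -25 3 0 0 0;0 -3 -29 3 0 0 0;0 -3 -33 3 0 0 0;0 -3 -37 3 0 0 0;0 -3 -40 3 0 0 0;0 -3 -43 3 0 0 0;0 -3 -46 3 0 0 0;0 -3 -49 3 0 0 0;0 -3 -51 3 0 0 0;0 -3 -51 3 0 0 0;0 -3 -51 3 0 0 0'
python3 - <<'E'
from chk import *
st,Rh,ims=chk()
E
```

```text
time: 10.6
position: [0.5383, 0.0508, 0.2184]
ee_rot: [-0.196, -2.349, -0.082]
ft_force: [-0.9, -0.1, -1.7]
grip_width: 0.0168
t 10.6 ft [-0.9 -0.1 -1.7] gw 0.01681093433461157 tip kin [0.6317 0.0351 0.0515] in rim [  50.3   -5.6 -118.5] eul [-9.5 45.   0. ]
side hook_tip [0.6325 0.0348 0.0527] 0.76 [  51.2   -5.8 -117.3]
side toggle_tip [0.6435 0.0245 0.0588] 0.42 [  63.7  -14.2 -111.2]
side toggle_pivot [0.6104 0.0425 0.0626] 0.56 [  28.1   -1.9 -107.4]
side jar_center [0.7841 0.0189 0.0876] 0.78 [203.3   3.5 -82.4]
top jar_center [0.7831 0.0148 0.0895] 0.44 [203.   -0.7 -80.5]
```

Lever is moving (tip now around y = -14). Continue in small steps until the stop shows in the force.

```bash
python3 -m handwheel '0 0 -2 0 0 0 0;0 0 -4 0 0 0 0;0 0 -4 0 0 0 0;0 0 -4 0 0 0 0'; python3 -m handwheel '0 0 -2 0 0 0 0;0 0 -3 0 0 0 0;0 0 -3 0 0 0 0;0 0 -3 0 0 0 0'; python3 -m handwheel '0 0 -2 0 0 0 0;0 0 -3 0 0 0 0;0 0 -3 0 0 0 0;0 0 -3 0 0 0 0'
python3 - <<'E'
from chk import *
st,Rh,ims=chk()
save(ims["side"],"s5.png",(300,160,400,240),6)
E
```

```text
time: 11.6
position: [0.5377, 0.0467, 0.2184]
ee_rot: [-0.196, -2.349, -0.082]
ft_force: [-0.1, -0.2, -2.3]
grip_width: 0.017
time: 12.1
position: [0.5372, 0.0438, 0.2184]
ee_rot: [-0.196, -2.349, -0.082]
ft_force: [-0.4, 0.4, -2.5]
grip_width: 0.0169
time: 12.6
position: [0.5369, 0.0411, 0.2182]
ee_rot: [-0.195, -2.35, -0.082]
ft_force: [3.1, 1.6, -5.1]
grip_width: 0.0169
t 12.6 ft [ 3.1  1.6 -5.1] gw 0.016859764483546754 tip kin [0.6305 0.0256 0.0514] in rim [  50.7  -15.3 -118.6] eul [-9.5 45.   0.1]
side hook_tip [0.6297 0.0261 0.0535] 0.65 [  49.8  -14.9 -116.5]
side toggle_tip [0.6079 0.0451 0.0585] 0.2 [  25.2    0.3 -111.5]
side toggle_pivot [0.6085 0.0471 0.0607] 0.85 [  25.5    2.3 -109.3]
top toggle_tip [0.603  0.3536 0.1295] 0.63 [-30.5 303.7 -40.5]
```

View pics/s5.png

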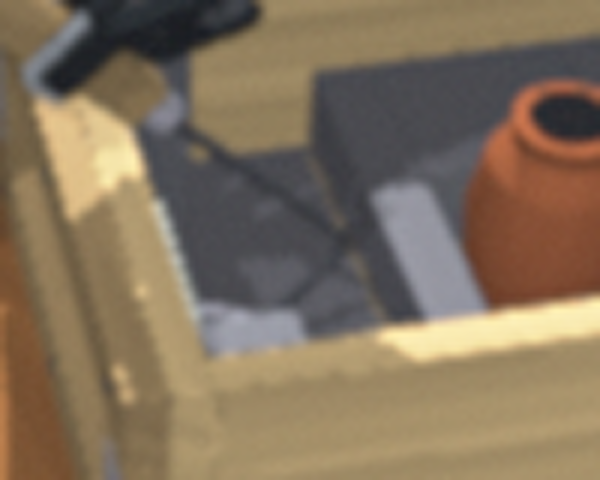

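The leg has moved the lever across; the lever is no longer visible (hidden beside the leg around (270,310)), and force is rising, probably against the stop. One more small press, then look.

```bash
python3 -m handwheel '0 0 -2 0 0 0 0;0 0 -3 0 0 0 0;0 0 -3 0 0 0 0;0 0 -3 0 0 0 0'
python3 - <<'E'
from chk import *
st,Rh,ims=chk()
E
```

```text
time: 13.6
position: [0.5363, 0.0384, 0.2183]
ee_rot: [-0.194, -2.35, -0.083]
ft_force: [3.7, 5.2, -6.8]
grip_width: 0.0167
t 13.6 ft [ 3.7  5.2 -6.8] gw 0.01671520079825474 tip kin [0.6298 0.0231 0.0514] in rim [  50.5  -17.8 -118.6] eul [-9.4 45.   0.2]
side hook_tip [0.632  0.0265 0.05  ] 0.57 [  52.   -14.1 -120. ]
side toggle_pivot [0.6082 0.0459 0.0666] 0.95 [  25.4    1.1 -103.4]
side jar_center [0.7826 0.02   0.0864] 0.68 [201.6   4.3 -83.6]
```

Lateral reaction keeps climbing (1.6 to 5.2 N): that's the stop. Back off, lift out and look.

```bash
python3 -m handwheel '0 0 8 0 0 0 0;0 0 20 0 0 0 0;0 0 25 0 0 0 0;0 30 25 -30 0 0 0;0 65 25 -65 0 0 0;0 100 25 -100 0 0 0;0 135 25 -135 0 0 0;0 150 25 -150 0 0 0;0 150 25 -150 0 0 0;0 150 25 -150 0 0 0;0 150 25 -150 0 0 0'
python3 - <<'E'
from chk import *
st,Rh,ims=chk(("hook_tip","hook_grip","toggle_tip","toggle_pivot","jar_center"))
c=[cv2.resize(ims["side"]["color"][150:250,290:390,::-1],(400,400)),cv2.resize(ims["top"]["color"][140:220,260:340,::-1],(400,400))]
cv2.imwrite("pics/d6.png",np.hstack(c))
st=env.sense();Rt=R.from_rotvec(st["ee_rot"])
Rtar=R.from_matrix(np.c_[[-1,0,0],[0,1,0],[0,0,-1]])
print("turn",np.degrees((Rt.inv()*Rtar).as_rotvec())/10,"above",local([.478,.3523,.277]),"via",local([.478,.2,.42]),st["position"])
E
```

```text
time: 15.48
position: [0.5402, 0.0625, 0.4288]
ee_rot: [-0.196, -2.346, -0.081]
ft_force: [1.0, -0.1, -1.8]
grip_width: 0.0168
t 15.475 ft [ 1.  -0.1 -1.8] gw 0.016833589391377374 tip kin [0.6331 0.0469 0.2616] in rim [49.7  6.2 91.6] eul [-9.5 45.2 -0. ]
side hook_tip [0.6333 0.0444 0.2601] 0.95 [50.4  3.8 90.1]
side hook_grip [0.5519 0.0638 0.4442] 0.85 [-33.1   9.5 274.2]
side toggle_pivot [0.6071 0.044  0.0605] 0.89 [  24.6   -1.  -109.5]
side jar_center [0.7812 0.019  0.0851] 0.56 [200.4   3.1 -84.9]
top toggle_tip [0.7816 0.0143 0.0882] 0.37 [201.6  -1.4 -81.8]
top jar_center [0.7822 0.017  0.0871] 0.64 [201.7   1.3 -82.9]
turn [ 0.37730719 -4.48959025 -0.9034612 ] above [-31.28771801 275.40789053 186.16220047] via [ 52.03726817 125.28334359  67.15019652] [0.54034506 0.06247454 0.43061995]
```

View pics/d6.png

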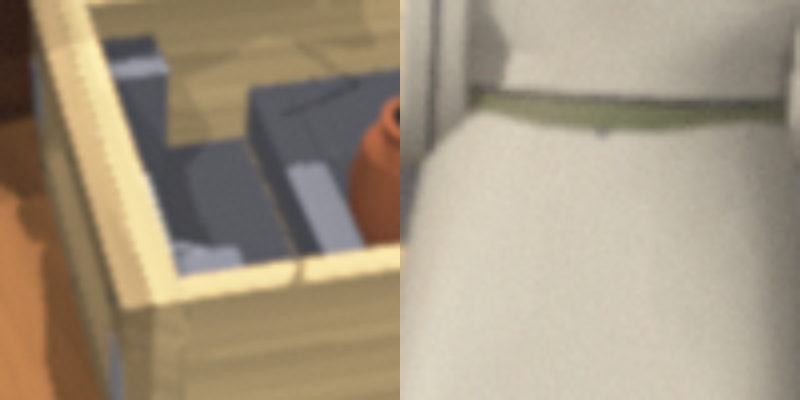

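The lever isn't visible: it's hidden behind the side wall in the left crop, and the arm blocks the top view on the right. Move over the tote, level the hook and check from the top.

```bash
python3 -m handwheel '0 10 30 10 0.08 -1 -0.2;0 25 70 25 0.17 -2 -0.4;0 40 110 45 0.25 -3 -0.6;0 40 150 65 0.33 -4 -0.8;0 20 200 100 0.377 -4.49 -0.9;0 0 240 140 0.377 -4.49 -0.9;0 -31 275 186 0.377 -4.49 -0.9;0 -31 275 186 0.377 -4.49 -0.9;0 -31 275 186 0.377 -4.49 -0.9;0 -31 275 186 0.377 -4.49 -0.9;0 -31 275 186 0.377 -4.49 -0.9'
python3 - <<'E'
from chk import *
st,Rh,ims=chk(("hook_tip","hook_grip","toggle_tip","toggle_pivot","jar_center"))
save(ims["top"],"t7.png",(270,150,350,220),8)
print(st["position"],st["ee_rot"],"down",local([.478,.3523,.119]))
im=ims["top"];Rl=[np.radians(a) for a in(30,-22.7,-30)]
pv=np.array([.026,0,-.108])
print("proj pivot,tip off/.92/on",proj(im,[wr+Rc.apply(pv)]+[wr+Rc.apply(pv+.042*np.array([np.cos(a),np.sin(a),0])) for a in Rl]).round(1).tolist())
E
```

```text
time: 17.45
position: [0.479, 0.3515, 0.2795]
ee_rot: [0.003, 3.139, 0.002]
ft_force: [0.4, -0.0, -2.3]
grip_width: 0.0167
t 17.45 ft [ 0.4 -0.  -2.3] gw 0.01671228069483516 tip kin [0.6642 0.3512 0.229 ] in rim [ 30.2 311.5  59. ] eul [-0.1 -0.2  0.1]
side hook_tip [0.6634 0.3519 0.2272] 0.93 [ 29.3 312.   57.2]
side hook_grip [0.4809 0.3515 0.2985] 0.73 [-150.6  281.5  128.5]
side toggle_pivot [0.6079 0.0418 0.0624] 0.89 [  25.7   -3.  -107.6]
side jar_center [0.7838 0.0155 0.083 ] 0.61 [ 2.036e+02  1.000e-01 -8.700e+01]
top hook_tip [0.6665 0.3534 0.2261] 0.97 [ 32.1 314.   56.1]
top hook_grip [0.4786 0.3493 0.295 ] 0.84 [-152.5  279.   125. ]
top toggle_tip [0.6417 0.015  0.06  ] 0.61 [  63.5  -23.8 -110. ]
top toggle_pivot [0.6061 0.0445 0.0627] 0.73 [  23.5   -0.6 -107.3]
top jar_center [0.7819 0.0184 0.0887] 0.63 [201.2   2.6 -81.3]
[0.47901733 0.35149967 0.27945452] [3.05302980e-03 3.13877199e+00 2.25595125e-03] down [ -0.24503021   0.42299565 158.15863391]
proj pivot,tip off/.92/on [[308.8, 193.0], [304.1, 179.9], [316.4, 181.3], [317.9, 182.4]]
```

View pics/t7.png

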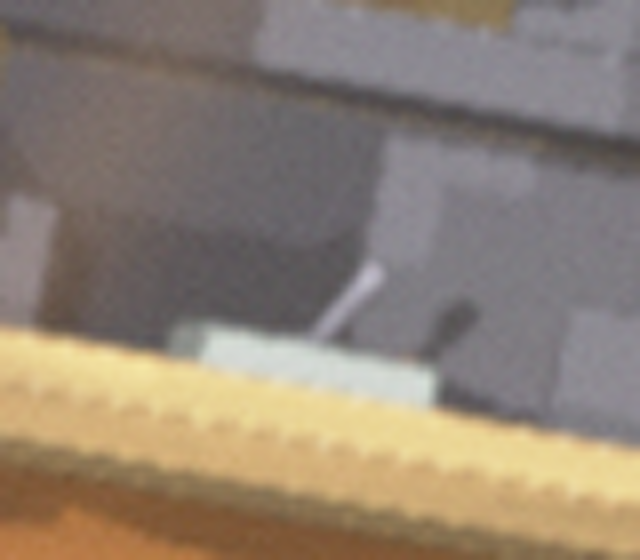

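The lever now leans right: base at crop (318,338), tip at (375,268), about 39° in the image against 40.6° predicted for fully on and 33° for the 0.92 threshold. A quick line fit will confirm that before I put the hook down.

```bash
python3 - <<'E'
from h import *
def fit(im,b,n):
    g=im.astype(float).mean(2);
    x0,y0,x1,y1=b;s=g[y0:y1,x0:x1];w=np.clip(s-np.median(s)-25,0,None)
    v,u=np.mgrid[y0:y1,x0:x1];W=w.sum();mu=np.array([(u*w).sum(),(v*w).sum()])/W
    d=np.stack([u-mu[0],v-mu[1]],-1).reshape(-1,2);C=(d*w.reshape(-1,1)).T@d/W
    e=np.linalg.eigh(C)[1][:,1];print(n,mu,np.degrees(np.arctan(-e[0]/e[1])));print(s.astype(int))
fit(cv2.imread("pics/top0.png"),(302,178,312,191),"off")
fit(imaging.get_image("top")["color"],(308,181,321,192),"now")
E
```

```text
off [306.38801364 184.39905798] -11.778362640510483
[[ 90  91  94 102 104 103 104 103 107 103]
 [ 90  87  94 113 114 105 101 101 102 104]
 [ 90  91 107 150 152 119  98  97 100 102]
 [ 87  85 116 176 185 146 107  89  94  95]
 [ 88  88 113 172 191 156 109  89  90  90]
 [ 88  90 104 153 186 161 112  92  89  86]
 [ 90  89  93 132 177 161 117  91  90  83]
 [ 92  86  85 115 166 161 118  90  92  85]
 [ 88  85  88 111 154 160 126  91  84  89]
 [ 84  91  86  99 143 165 132  97  89  88]
 [ 90  84  91  93 124 165 143 104  89  87]
 [ 87  84  82  89 119 168 150 107  86  87]
 [ 97  92  87  90 114 160 154 114  92  90]]
now [314.60208817 185.55452436] 42.057480755178986
[[ 92  91  88  88  92  93  98 110 133 141 139 143 141]
 [ 91  86  89  89  87  87  99 121 147 139 133 136 137]
 [ 86  91  93  89  88  89 106 146 170 158 134 129 128]
 [ 89  90  90  90  90  98 130 176 189 165 135 127 127]
 [ 90  90  90  89  92 118 156 183 179 146 128 123 125]
 [ 90  92  87  91 107 148 171 170 147 128 126 124 130]
 [ 91  90  90 105 135 165 158 139 123 125 127 128 130]
 [ 89  89 105 138 162 155 137 123 121 124 124 125 128]
 [ 92  98 126 159 160 134 123 124 125 129 123 127 129]
 [ 97 120 156 159 136 109 118 126 127 126 129 127 125]
 [121 138 152 136 104  97 115 126 127 126 126 129 128]]
```

The current line (about 41°) matches the fully-on prediction. The final push reaction minus baseline, (4, 5, -4.5) N, lies along the lever's normal at its stop and is far above the 1 N friction, so the lever is on its stop. Lay the hook back.

```bash
python3 -m handwheel '0 0 1 40 0 0 0;0 0 1 80 0 0 0;0 0 1 120 0 0 0;0 0 1 145 0 0 0;0 0 1 153 0 0 0;0 0 1 158 0 0 0;0 0 1 160 0 0 0;0 0 1 160 0 0 0;0 0 1 160 0 0 0'
python3 - <<'E'
from chk import *
st,Rh,ims=chk(("hook_tip","hook_grip","rear_notch","front_notch"))
print(st["position"]);save(ims["side"],"s8.png",(210,90,330,210),5)
E
```

```text
time: 19.23
position: [0.4783, 0.3532, 0.1181]
ee_rot: [0.001, 3.141, 0.001]
ft_force: [0.4, 0.5, -2.6]
grip_width: 0.0169
t 19.225 ft [ 0.4  0.5 -2.6] gw 0.016913627619918048 tip kin [0.6633 0.3531 0.0673] in rim [  29.   313.2 -102.7] eul [-0.  -0.1  0. ]
side hook_tip [0.6638 0.3539 0.0656] 0.79 [  29.4  314.1 -104.4]
side hook_grip [0.4816 0.3542 0.1377] 0.93 [-150.4  284.3  -32.3]
side rear_notch [0.4197 0.3531 0.1227] 0.78 [-211.3  273.   -47.3]
side front_notch [0.6044 0.3527 0.1335] 0.64 [-29.  303.1 -36.5]
top hook_tip [0.6682 0.3531 0.0679] 0.83 [  33.8  314.  -102.1]
top hook_grip [0.4801 0.3545 0.1355] 0.86 [-151.9  284.3  -34.5]
top front_notch [0.6045 0.3566 0.1293] 0.76 [-29.6 306.9 -40.7]
[0.47827275 0.35315842 0.11812769]
```

View pics/s8.png

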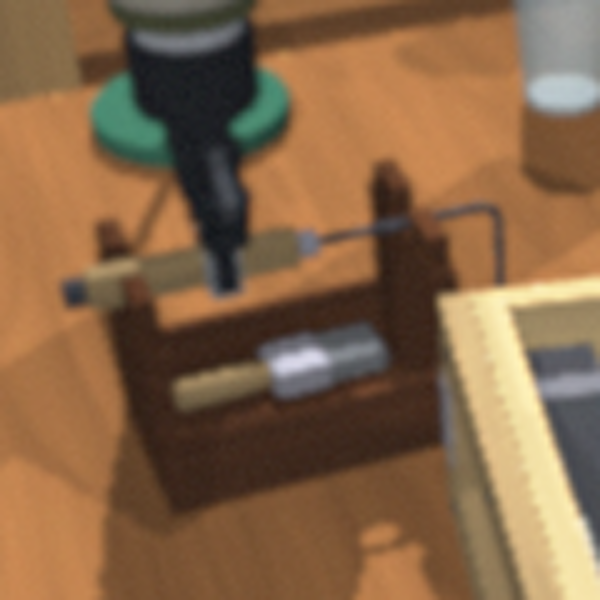

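The hook sits in both notches, handle at crop (130,280) and rod at (400,220). Lower a touch, open and rise.

```bash
python3 -m handwheel '0 0 0 1 0 0 0;0 0 0 1 0 0 0;0.3 0 0 1 0 0 0;0.6 0 0 1 0 0 0;1 0 0 1 0 0 0;1 0 0 1 0 0 0;1 0 0 1 0 0 0;1 0 0 1 0 0 0;1 0 0 -10 0 0 0;1 0 0 -30 0 0 0;1 0 0 -70 0 0 0;1 0 0 -120 0 0 0;1 0 0 -140 0 0 0;1 0 0 -140 0 0 0;1 0 0 -140 0 0 0'
python3 - <<'E'
from chk import *
st,Rh,ims=chk(("hook_tip","hook_grip","toggle_tip","toggle_pivot","jar_center"))
c=[cv2.resize(ims["side"]["color"][90:210,210:330,::-1],(400,400)),cv2.resize(ims["top"]["color"][140:280,180:320,::-1],(400,400))]
cv2.imwrite("pics/d9.png",np.hstack(c))
E
```

```text
time: 21.6
position: [0.4772, 0.3525, 0.2556]
ee_rot: [-0.001, -3.139, 0.002]
ft_force: [0.5, -0.0, -0.3]
grip_width: 0.0855
t 21.6 ft [ 0.5 -0.  -0.3] gw 0.08546500135486729 tip kin [0.6621 0.3523 0.2042] in rim [ 28.  312.2  34.2] eul [-0.   0.1 -0.1]
side hook_tip [0.667  0.3545 0.0688] 0.56 [  32.4  315.2 -101.2]
side hook_grip [0.4776 0.3549 0.1352] 0.75 [-154.4  284.3  -34.8]
side toggle_pivot [0.6079 0.0451 0.0594] 0.67 [  25.2    0.3 -110.6]
side jar_center [0.7832 0.0198 0.0849] 0.91 [202.3   4.2 -85.1]
top hook_tip [0.6669 0.356  0.0655] 0.87 [  32.1  316.6 -104.5]
top hook_grip [0.4797 0.35   0.1347] 0.62 [-151.6  279.8  -35.3]
top toggle_tip [0.6425 0.0164 0.0573] 0.56 [  64.1  -22.3 -112.7]
top toggle_pivot [0.6029 0.0453 0.0594] 0.98 [  20.2   -0.4 -110.6]
top jar_center [0.7839 0.0176 0.0899] 0.89 [203.3   2.2 -80.1]
```

View pics/d9.png

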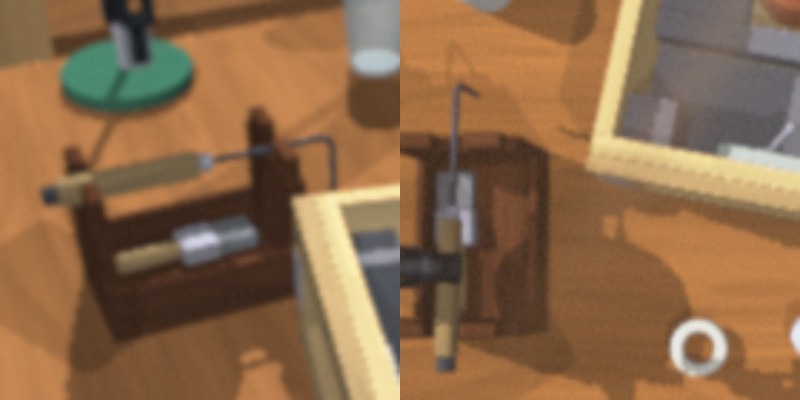

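The left crop shows the hook level in both notches with the leg hanging. The right crop shows it in line with the tote and the gripper clear above. Handing in.

```bash
python3 -c "
from cell import order
print(order.sign_off())"
```

```text
the job is handed in; nothing more can be done
None
```

The recorder's toggle is switched across and the hook is back in the tote's two notches. The job was handed in just after 21.6 s of the 64 s allowed. No verdict is reported.

**What I did:** I took the hook by its handle, tilted it 45° nose-down over the near wall and pushed the lever to its stop. I then lifted the hook clear, leveled it, laid it back in the notches and raised the open gripper.

**Last checks:**
- **Toggle:** in the last view that showed it clearly, the lever leaned about 41° in the picture. The prediction was 40.6° for fully on and 33° for the 0.92 rad limit. The push ended at about 7–8 N directed along the lever's normal, far above its roughly 1 N of friction, so it was on its stop.
- **Hook:** the handle centre is within about 4 mm of where it was found, and the final picture shows it level, in line and with the leg hanging down.
- **Jar:** it is unmoved within the 4 mm measuring error.
- **Robot:** the gripper is open and clear of everything.

**One disagreement:** measured in the pictures, the lever swung about 53° instead of the nominal 60°, because it looked about 7° short of the off position at the start. The 0.92 rad limit is 52.7°, so the swing alone would be borderline. I relied on the final angle and the force at the stop.

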